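Pin the hidden stage for transport

ROBOT

A 6-joint arm with a two-finger parallel gripper is mounted at the origin on a cart in front of the work surface, level with it; the furniture and walls round the work are solid. World frame = base frame: x ahead of the robot, y to its left, z up, the work surface at z = 0. Lengths are in m, angles in rad, forces in N, time in s.
With the tool pointing down it reaches from about 0.225 to 0.875 m from the base axis. Payload 3.4 kg.
Tool frame: the origin (TCP) lies between the finger pads; the fingertips stand 11 mm ahead of it and the grasp point (between the pads) lies 8 mm behind it; z points along the fingers, y is the line along which they close (so a half turn about z gives the same grasp; the last joint's range is limited). The gripper opens to 85 mm and grips with 20 to 120 N. Pads are 22 mm wide; open, the fingers measure 114 mm over their backs; the gripper's body (76 mm by 85 mm) begins 54 mm behind the grasp point. The pads swing forward as they close: fully open they stand 13 mm farther back than shut.
Start: joints at [-1.287, 0.276, 1.505, -0, 1.361, -0.121], TCP at [0.226, -0.529, 0.242] pointing down, gripper open.
Joint ranges: [-2.89, 2.89], [-0.75, 2.08], [0.22, 2.7], [-1.18, 4.32], [0.11, 2.71], [-2.7, 2.7]. Speed limits (rad/s): [2.57, 2.57, 3.14, 3.14, 3.14, 3.14].

INTERFACE

Orientations are given as a unit quaternion [w, x, y, z].
In Python, from rig import manip, imaging gives the robot as it stands. The module is installed in compiled form; this text tells all that it offers.
- The arm moves only by the tool jog_arm, never from a script. Its argument "deltas" is one flat list of numbers, 7 for each row, row after row: the turn, a rotation vector about the world's x, y, z in degrees, then the shift along the world's x, y, z in mm, then the opening, from 0 (shut) to 1 (fully open). In form: [ax, ay, az, tx, ty, tz, gripper, ax, ay, az, tx, ty, tz, gripper, ...]. A call has 1 to 20 rows; each row is the pose to reach, as a shift and turn from the pose commanded when the call began; what a row does not reach only later rows make up. A row lasts 1/10 s, in which the tool goes at most 50 mm and 8.59 degrees, less where a joint would pass 70% of its speed; a pose out of reach is approached as far as the arm can. A call with a gripper value outside its range is refused whole. The fingers move at their own pace and stop on an object; "grip_force" is the grip in N (left out, the last holds). Time passes only in rows, so rows that repeat a pose let the fingers close. It gives the time, the measured TCP pose, the force, the opening and the grip force at its end, in the units of the state.
- manip.get_state(): the state, without advancing time (a new reading comes with each control period).
- imaging.get_image(name): name is "scene" or "top"; returns the picture (400x640x3 uint8, blue, green, red); there is no depth.
- imaging.calibration(name): a dict with "mtx" (3x3 intrinsics, pixels), "dist" ([k1, k2, p1, p2, k3] as OpenCV has them; the pictures are not rectified), "cam_to_world" (4x4, takes a point from camera to world coordinates). Camera axes: x right, y down, z forward; pixel columns grow to the right and rows downward; lengths in m; the calibration is good to about 2 mm. A picture is of the moment at which its call begins. calibration takes no time and is no camera call.
- manip.sign_off(): hands the job in; it is judged then, once.
The state is a dict: "clock": time; "qpos": joint angles; "qd": joint speeds; "effort": joint torques, N m; "position": TCP position; "ee_rot": TCP orientation; "contact_force": force on the tool from outside, world axes, zero at the start; "moment": the same for the moment, N m; "width": finger opening in m; "gripper_force": force on a finger pad.
Only numpy, scipy, OpenCV 4.12 (cv2) and the standard library are available. Lean on these libraries where they do the work, as an engineer would, in place of code of your own. Each camera call takes 0.05 s, during which the arm holds its last target. There are 200 camera calls.

TASK

Lock the stage of the sloping grey unit for transport. First lift the black dust cap off the slot in its sloping plate and set it into the flat cap holder, rib up and fully down; then draw the steel locking pin from its stand, put it through the slot square to the plate, slide its tip along the slot until it drops into the hole hidden behind, push it fully home so that its collar rests on the plate, and let go. Leave the dropper bottle and the black lens case standing where they are.

Things in the scene. Friction and masses are not known exactly. Their poses are not given: they have to be found in the camera images.
- stage_unit: Fixed grey box 206 mm wide (y), about 125 mm deep, 108 mm high at the back; origin on the bench below the slot's centre. Its aluminium top plate (110 x 206 mm, 4 mm thick) slopes 25 degrees, lower towards the robot. Behind the plate a steel stage block, which does not give when pushed, has one round hole 19 mm in diameter, square to the plate, 36 mm deep and open below.
- slot (a point): Centre of the slot on the plate's outer surface, 85 mm above the bench. z points out of the plate, square to it; y along the slot (level); x up the slope. Slot 86 mm long (y), 19 mm wide (x). The stage's flat face lies 20 mm below the plate's outer surface; its hole is on the slot's centre line (x = 0), anywhere from y = -22 to +22 mm, unseen.
- dust_cap_mid (a point): Centre of the loose black dust cap (100 g), at first on the sloping plate over the slot. Plate 46 (x) x 112 (y) x 6 mm, its underside 17.5 mm below this point; under it a tongue 13.5 x 80 x 5 mm, loose in the slot; on it a grip rib 14 mm thick (x), 60 mm long (y), its top 22 mm above this point. z out of the rib's top, y along the rib.
- dust_cap: The same dust cap; origin at the centre of the underside of its plate, same axes.
- holder_top (a point): Centre of the top of the cap holder: fixed flat white block 62 (x) x 136 (y) x 22 mm high on a thin foot, with a recess 22.5 (x) x 89 (y) mm, 12 mm deep, in its top for the cap's tongue; y along the recess, z up. It stands on one side of the stage unit, the pin stand on the other; sides change. Seated, the underside of the cap's plate lies on this top.
- pin_mid (a point): Middle of the loose steel locking pin (150 g, 112 mm long, round), on its axis at its collar's underside; z towards the handle. Above: collar 34 mm wide, 6 mm thick, then handle 26 mm wide, 50 mm long. Below: shaft 14 mm wide, 56 mm long, the last 5 mm tapering to 9 mm. Tip on the stage's face: collar 36 mm off the plate; home: collar on the plate.
- locking_pin: The same locking pin; origin and axes as pin_mid. It stands upright in its stand at the start.
- stand_top (a point): The pin stand: a fixed white block 50 x 50 mm, 66 mm high, on a thin foot 80 x 80 mm, with an upright hole 17 mm in diameter and 60 mm deep from which the pin is drawn straight up. This point is the centre of its top.
- dropper_bottle: Brown dropper bottle with black cap, 33 mm in diameter, 78 mm high, standing beside the stage unit, loose; must be left standing. Origin at the centre of its underside.
- lens_case: Black round lens case, 41 mm in diameter, 66 mm high, standing on the other side of the stage unit, loose; must be left standing. Origin at the centre of its underside.
Mind the look-alikes: they are no part of the job. What is shaped like the dust_cap but pink is not meant.

How it is judged:
By the outcome, as a careful person would: the job done as asked, in the order asked, and still so for the second after the job is handed in, with the robot touching nothing.
It also fails if it takes over 64 s, if anything falls off the work surface, if the arm or the gripper's body presses on something with over 40 N, if the wrist force passes 120 N, or if a joint passes its speed limit or range.

## Working session

There is one attempt and no reset: what is moved stays moved. The work goes in short steps, Python scripts to look and compute and a tool call to move; the robot and the scene stay as the last step left them, time stands still between calls to the robot, and variables do not carry over. Pictures are saved under pics/ and viewed, at most 10 in all, crops included, and the job is handed in when it is done.

Besides the shell and the picture viewer there is one more tool, called after "Emit:" as name(argument=value, ...), one argument or row to a line, values as JSON. jog_arm: Moves the arm, as the interface text tells. Its arguments: {"type":"object","properties":{"deltas":{"type":"array"},"grip_force":{"type":"number"}},"required":["deltas"]}

```bash
mkdir -p pics
cat > h.py <<'E'
import numpy as np, cv2
from rig import manip, imaging
def grab(n,f=None):
    im=imaging.get_image(n)
    if f: cv2.imwrite('pics/'+f,im)
    return im
def ray(n,px):
    c=imaging.calibration(n);T=np.array(c['cam_to_world'])
    p=cv2.undistortPoints(np.array(px,float).reshape(-1,1,2),np.array(c['mtx']),np.array(c['dist'])).reshape(-1,2)
    d=np.c_[p,np.ones(len(p))]@T[:3,:3].T
    return T[:3,3],d
def onz(n,px,z):
    o,d=ray(n,px); return o+d*((z-o[2])/d[:,2])[:,None]
def onplane(n,px,p0,nn):
    o,d=ray(n,px); return o+d*(((p0-o)@nn)/(d@nn))[:,None]
def tri(pa,pb):
    o1,d1=ray('scene',[pa]);o2,d2=ray('top',[pb]);d1=d1[0];d2=d2[0]
    s=np.linalg.lstsq(np.c_[d1,-d2],o2-o1,rcond=None)[0]
    a=o1+d1*s[0];b=o2+d2*s[1]; return (a+b)/2,np.linalg.norm(a-b)
def proj(n,P):
    c=imaging.calibration(n);T=np.linalg.inv(np.array(c['cam_to_world']))
    return cv2.projectPoints(np.array(P,float).reshape(-1,1,3),cv2.Rodrigues(T[:3,:3])[0],T[:3,3],np.array(c['mtx']),np.array(c['dist']))[0].reshape(-1,2)
E
python3 - <<'E'
from h import *
grab('scene','s0.png');grab('top','t0.png')
for n in('scene','top'):
    c=imaging.calibration(n);print(np.round(c['cam_to_world'],3),np.round(c['mtx'],0))
print(manip.get_state())
E
```

```text
[[-0.664 -0.56   0.495  0.033]
 [-0.747  0.513 -0.423  0.515]
 [-0.017 -0.651 -0.759  1.012]
 [ 0.     0.     0.     1.   ]] [[498.   0. 328.]
 [  0. 498. 199.]
 [  0.   0.   1.]]
[[ 0.024 -0.978  0.209  0.38 ]
 [-1.    -0.022  0.01  -0.018]
 [-0.005 -0.209 -0.978  1.288]
 [ 0.     0.     0.     1.   ]] [[497.   0. 317.]
 [  0. 497. 202.]
 [  0.   0.   1.]]
{'clock': 0.1, 'qpos': array([-1.28699670e+00,  2.76502462e-01,  1.50600946e+00, -3.87087114e-05,
        1.36074574e+00, -1.21024340e-01]), 'qd': array([ 7.62623675e-04, -5.50006936e-04, -2.15348727e-03, -5.39364453e-05,
       -1.30824050e-03, -6.09185261e-04]), 'effort': array([ 1.50941913e-03, -4.17700446e+01, -2.46404654e+01, -1.72218874e-04,
        5.71168202e-03,  4.18399907e-06]), 'position': array([ 0.22630372, -0.52807788,  0.24154176]), 'ee_rot': array([-8.28209505e-04,  9.79583387e-01,  2.01036552e-01, -8.65436873e-05]), 'contact_force': array([ 0.47412234, -0.36505057, -0.02190444]), 'moment': array([ 0.03022693, -0.01979052, -0.04258868]), 'gripper_force': 0.0, 'width': 0.08545904399574171}
```

View pics/s0.png

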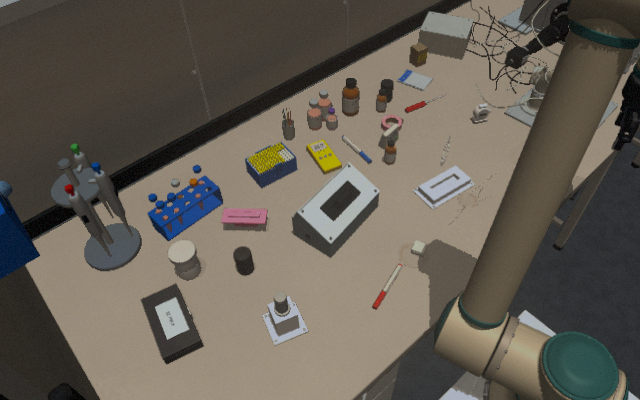

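View pics/t0.png

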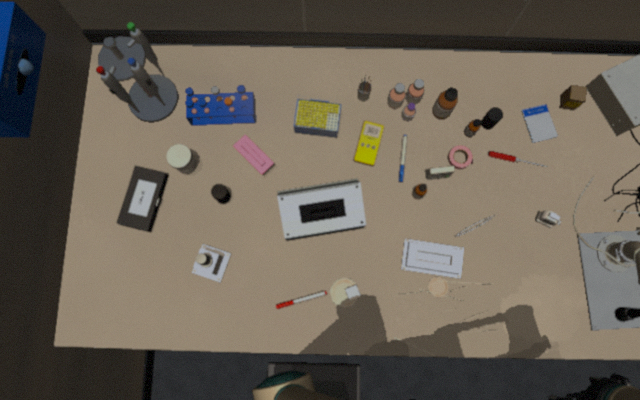

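The scene shows the unit at about (337,208) in the scene view and (322,210) in the top view. In the top view the holder is at (433,259), the stand and pin at (208,260), the bottle at (420,190) and the lens case at (221,193).

Run:
```python
from h import *
t=cv2.imread('pics/t0.png');s=cv2.imread('pics/s0.png')
z=lambda im,x,y,w,h,k:cv2.resize(im[y:y+h,x:x+w],(w*k,h*k),interpolation=cv2.INTER_CUBIC)
A=z(t,270,170,100,75,4);B=z(t,395,230,75,60,4);C=z(t,185,235,60,60,4);D=z(s,255,285,60,65,4)
out=np.zeros((560,800,3),np.uint8)
out[:300,:400]=A;out[:240,400:700]=B;out[300:540,:240]=C;out[300:560,240:480]=D
E_=z(s,290,160,100,100,3)[:300,:300];out[255:555,490:790]=E_
cv2.imwrite('pics/c0.png',out)
for nm,im in(('top',t),):
    g=cv2.cvtColor(im,cv2.COLOR_BGR2GRAY)
    m=(im.max(2)<50).astype(np.uint8); 
    for x0,y0,x1,y1,l in((285,190,360,230,'cap'),):
        q=np.zeros_like(m);q[y0:y1,x0:x1]=m[y0:y1,x0:x1]
        c=max(cv2.findContours(q,0,2)[0],key=cv2.contourArea);print(l,cv2.minAreaRect(c),cv2.contourArea(c))
    m=((im.min(2)>150)).astype(np.uint8)
    for x0,y0,x1,y1,l in((390,228,475,290,'holder'),(185,238,240,290,'stand'),(270,170,372,245,'plate')):
        q=np.zeros_like(m);q[y0:y1,x0:x1]=m[y0:y1,x0:x1]
        q=cv2.morphologyEx(q,cv2.MORPH_OPEN,np.ones((3,3),np.uint8)) if l!='holder' else q
        c=max(cv2.findContours(q,0,2)[0],key=cv2.contourArea);print(l,cv2.minAreaRect(c),cv2.boxPoints(cv2.minAreaRect(c)).round(1).tolist())
```

```text
cap ((321.98651123046875, 210.41893005371094), (15.946700096130371, 42.90813446044922), 80.53767395019531) 629.5
holder ((432.5434265136719, 258.00677490234375), (60.84601974487305, 30.939023971557617), 8.841814994812012) [[400.1000061035156, 268.6000061035156], [404.8999938964844, 238.0], [465.0, 247.39999389648438], [460.20001220703125, 278.0]]
stand ((210.4499969482422, 262.6499938964844), (30.99032211303711, 30.041637420654297), 18.434947967529297) [[191.0, 272.0], [200.5, 243.5], [229.89999389648438, 253.3000030517578], [220.39999389648438, 281.79998779296875]]
plate ((321.9053955078125, 210.43243408203125), (40.60654830932617, 83.8434829711914), 80.53767395019531) [[277.20001220703125, 197.3000030517578], [359.8999938964844, 183.5], [366.6000061035156, 223.60000610351562], [283.8999938964844, 237.39999389648438]]
```

View pics/c0.png

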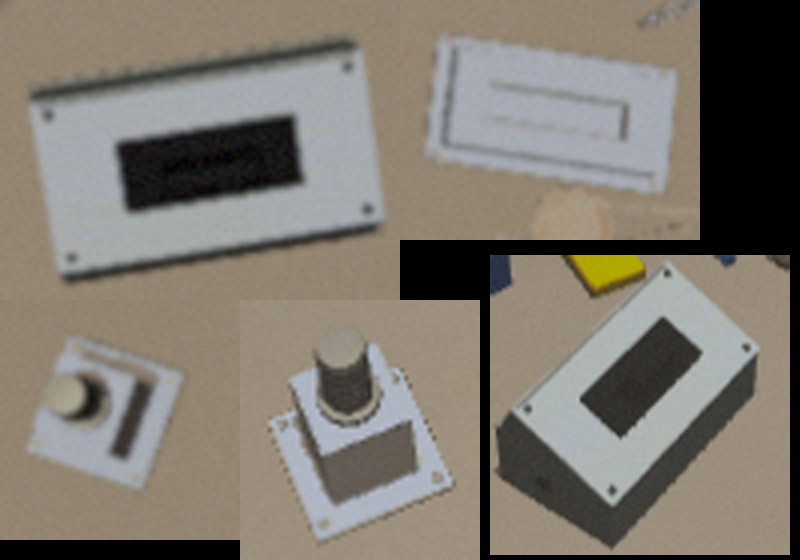

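The crops show the following:
- **Cap:** seated over the slot, with its mask centred at top pixel (322.0,210.4).
- **Recess:** corners near top pixels (417.5,251), (452,256), (451,265) and (417,260).
- **Pin:** handle top near (203.5,258.7) in the top view and (280.7,295.5) in the scene view.

```bash
cat >> h.py <<'E'
from scipy.spatial.transform import Rotation as R
def frame(yaw,tilt=25):  # plate axes x up slope,y,z
    return R.from_euler('z',yaw,degrees=True)*R.from_euler('y',-tilt,degrees=True)
FLIP=R.from_matrix(np.array([[0,1,0],[1,0,0],[0,0,-1.]]))  # tool y = obj x, tool z=-obj z
def goto(F,tcp):
    s=manip.get_state();q=s['ee_rot'];cur=R.from_quat(np.r_[q[1:],q[0]])
    d=((F*FLIP)*cur.inv()).as_rotvec(degrees=True)
    print('rot',d.round(2),'shift mm',((tcp-s['position'])*1000).round(1),'F',s['contact_force'].round(1),'w',round(s['width'],4),'t',round(s['clock'],2))
E
python3 - <<'E'
from h import *
P=[[277.2,197.3],[359.9,183.5],[366.6,223.6],[283.9,237.4]]
c=np.array([322,210.4]);yaw=0
p0=onz('top',[c],.085)[0]
for i in range(5):
    F=frame(yaw);n=F.apply([0,0,1])
    q=onplane('top',P,p0,n); v=(q[0]-q[1])+(q[3]-q[2]); yaw=np.degrees(np.arctan2(-v[0],v[1]))
    p0=onplane('top',[c],p0+0*n,n)[0]
    k=(p0-0); 
print('unit yaw',yaw,'centre',p0,'plate corners local',F.inv().apply(q-p0).round(4).tolist())
Rr=[[417.5,250.75],[452,255.75],[450.75,265],[417,259.75]]
h=onz('top',Rr,.022);print('holder',h.mean(0),h.round(3).tolist());v=h[0]-h[1]+h[3]-h[2];print('yaw',np.degrees(np.arctan2(-v[0],v[1])))
H=onz('top',[[400.1,268.6],[404.9,238],[465,247.4],[460.2,278]],.003);print('foot',H.mean(0))
print('pin top',tri([280.7,295.5],[203.5,258.7]),onz('top',[[203.5,258.7]],.122),onz('scene',[[280.7,295.5]],.122))
print('foot stand',onz('top',[[210.45,262.65]],.003))
print('bottle,case',onz('top',[[420,193],[221,195]],.03))
goto(F,p0+.12*n)
E
```

```text
unit yaw 10.951731614564954 centre [ 0.61652794 -0.0185648   0.085     ] plate corners local [[0.051, 0.103, -0.0], [0.0513, -0.1021, -0.0], [-0.0525, -0.1051, 0.0], [-0.0522, 0.1041, -0.0]]
holder [ 0.51226985 -0.30752492  0.022     ] [[0.529, -0.265, 0.022], [0.518, -0.353, 0.022], [0.495, -0.349, 0.022], [0.506, -0.263, 0.022]]
yaw -7.353115986031834
foot [ 0.51388842 -0.30731365  0.003     ]
pin top (array([0.48849288, 0.25962445, 0.11601092]), np.float64(0.002056994297848391)) [[0.4871393  0.25753004 0.122     ]] [[0.48633686 0.26189239 0.122     ]]
foot stand [[0.48832689 0.26684022 0.003     ]]
bottle,case [[ 0.67923953 -0.27256575  0.03      ]
 [ 0.66217572  0.24520496  0.03      ]]
rot [-12.7  -23.94  76.43] shift mm [340.4 499.9 -47.8] F [ 0.5 -0.4 -0. ] w 0.0855 t 0.1
```

Emit:
jog_arm(
  deltas=[-12.7, -23.9, 76.4, 340, 500, -40, 1, -12.7, -23.9, 76.4, 340, 500, -40, 1, -12.7, -23.9, 76.4, 340, 500, -40, 1, -12.7, -23.9, 76.4, 340, 500, -40, 1, -12.7, -23.9, 76.4, 340, 500, -40, 1, -12.7, -23.9, 76.4, 340, 500, -40, 1, -12.7, -23.9, 76.4, 340, 500, -40, 1, -12.7, -23.9, 76.4, 340, 500, -40, 1, -12.7, -23.9, 76.4, 340, 500, -40, 1, -12.7, -23.9, 76.4, 340, 500, -40, 1, -12.7, -23.9, 76.4, 340, 500, -40, 1, -12.7, -23.9, 76.4, 340, 500, -40, 1, -12.7, -23.9, 76.4, 340, 500, -40, 1, -12.7, -23.9, 76.4, 340, 500, -40, 1, -12.7, -23.9, 76.4, 340, 500, -40, 1, -12.7, -23.9, 76.4, 340, 500, -40, 1],
  grip_force=60,
)

```text
clock: 1.7
position: [0.5658, -0.0301, 0.2022]
ee_rot: [0.138, 0.622, 0.752, 0.167]
contact_force: [0.1, 0.1, -0.1]
width: 0.0851
gripper_force: 0.0
```

Run:
```python
from h import *
p0=np.array([.6165,-.0186,.085]);F=frame(10.95)
goto(F,p0+F.apply([0,0,.12]));goto(F,p0+F.apply([0,0,.0215]));print(F.apply([0,0,1]))
im=grab('scene');t=grab('top')
o=np.zeros((400,800,3),np.uint8);o[:]=0
o[:400,:400]=cv2.resize(im[130:280,280:430],(400,400));o[:,400:]=cv2.resize(t[140:290,250:400],(400,400));cv2.imwrite('pics/a1.png',o)
```

```text
rot [0.02 0.04 0.17] shift mm [ 0.9  1.9 -8.5] F [ 0.1  0.1 -0.1] w 0.0851 t 1.7
rot [0.02 0.04 0.17] shift mm [ 41.8   9.8 -97.7] F [ 0.1  0.1 -0.1] w 0.0851 t 1.7
[-0.41492379 -0.08027731  0.90630779]
```

View pics/a1.png

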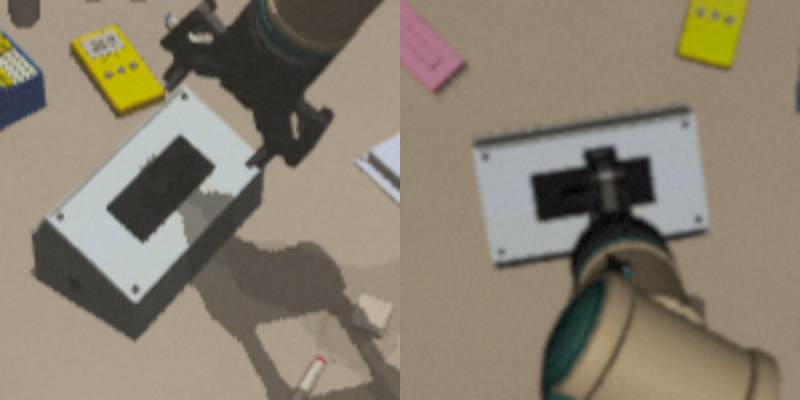

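The gripper is square over the cap, with the fingers straddling the rib. Next I descend and close.

Emit:
jog_arm(
  deltas=[0, 0, 0.2, 20, 5, -45, 1, 0, 0, 0.2, 32, 8, -75, 1, 0, 0, 0.2, 40, 9.5, -93, 1, 0, 0, 0.2, 42, 10, -97.5, 1, 0, 0, 0.2, 42, 10, -97.5, 1, 0, 0, 0.2, 42, 10, -97.5, 0, 0, 0, 0.2, 42, 10, -97.5, 0, 0, 0, 0.2, 42, 10, -97.5, 0, 0, 0, 0.2, 42, 10, -97.5, 0, 0, 0, 0.2, 42, 10, -97.5, 0, 0, 0, 0.2, 42, 10, -97.5, 0, 0, 0, 0.2, 42, 10, -97.5, 0, 0, 0, 0.2, 42, 10, -97.5, 0, 0, 0, 0.2, 42, 10, -97.5, 0, 0, 0, 0.2, 42, 10, -97.5, 0, 0, 0, 0.2, 42, 10, -97.5, 0],
  grip_force=60,
)

```text
clock: 3.4
position: [0.6085, -0.0185, 0.1055]
ee_rot: [0.138, 0.62, 0.754, 0.168]
contact_force: [-4.1, -0.8, 6.2]
width: 0.0131
gripper_force: 59.9
```

Emit:
jog_arm(
  deltas=[0, 0, 0, -4, -1, 9, 0, 0, 0, 0, -10, -2, 22, 0, 0, 0, 0, -21, -4, 45, 0, 0, 0, 0, -35, -7, 75, 0, 0, 0, 0, -50, -10, 110, 0, 0, 0, 0, -50, -10, 110, 0],
)

```text
clock: 4.0
position: [0.5597, -0.0295, 0.2205]
ee_rot: [0.142, 0.619, 0.753, 0.169]
contact_force: [0.3, 0.8, -0.3]
width: 0.0135
gripper_force: 58.8
```

Run:
```python
from h import *
F=frame(-7.35,0)
goto(F,np.array([.5123,-.3075,.022+.0215+.06]))
im=grab('scene','s2.png')
cv2.imwrite('pics/a2.png',cv2.resize(im[90:270,270:500],None,fx=3,fy=3))
```

```text
rot [ -0.55  25.65 -18.18] shift mm [ -47.4 -278.  -117. ] F [ 0.3  0.8 -0.3] w 0.0135 t 4.0
```

View pics/a2.png

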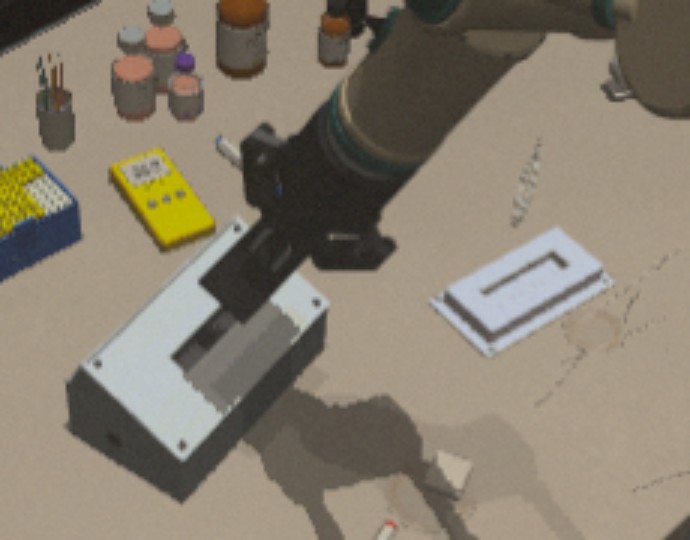

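The cap is held square in the fingers, the slot is open, and the holder's top is visible at scene pixels of about (417,187), (457,166), (473,180) and (434,202).

Emit:
jog_arm(
  deltas=[0, 0, 0, 0, -30, 0, 0, -0.1, 6, -4, -5, -75, 0, 0, -0.3, 12, -9, -15, -125, 0, 0, -0.4, 18, -13, -25, -175, 0, 0, -0.55, 25.6, -18.2, -40, -225, 0, 0, -0.55, 25.6, -18.2, -47, -270, 0, 0, -0.55, 25.6, -18.2, -47, -276, -30, 0, -0.55, 25.6, -18.2, -47, -276, -70, 0, -0.55, 25.6, -18.2, -47, -276, -112, 0, -0.55, 25.6, -18.2, -47, -276, -112, 0, -0.55, 25.6, -18.2, -47, -276, -112, 0, -0.55, 25.6, -18.2, -47, -276, -112, 0],
)

```text
clock: 5.25
position: [0.5129, -0.3053, 0.1046]
ee_rot: [-0.003, 0.751, 0.66, -0.0]
contact_force: [-0.6, -0.5, -0.8]
width: 0.013
gripper_force: 58.9
```

Run:
```python
from h import *
F=frame(-7.35,0)
h=onz('scene',[(416.7,186.7),(456.7,166),(472.7,180),(434,201.7)],.022);print(h.round(4).tolist(),h.mean(0))
goto(F,np.array([.5123,-.3060,.022+.0215]))
im=grab('scene','s3.png');t=grab('top','t3.png')
o=np.zeros((400,800,3),np.uint8)
o[:400,:400]=cv2.resize(im[110:230,385:505],(400,400));o[:,400:]=cv2.resize(t[200:320,375:495],(400,400));cv2.imwrite('pics/a3.png',o)
```

```text
[[0.552, -0.2394, 0.022], [0.5287, -0.3793, 0.022], [0.4659, -0.3697, 0.022], [0.4864, -0.2332, 0.022]] [ 0.50825902 -0.30539757  0.022     ]
rot [-0.19 -0.23  0.08] shift mm [ -0.6  -0.7 -61.1] F [-0.6 -0.5 -0.8] w 0.013 t 5.25
```

View pics/a3.png

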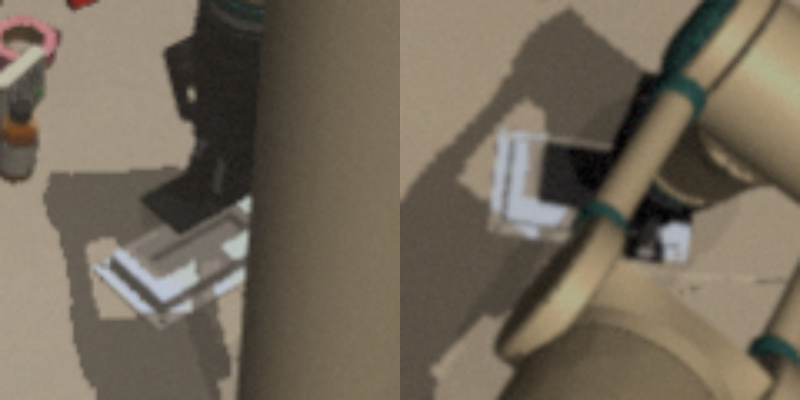

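The cap hangs parallel above the holder: its edge is at about (205,215) in the left crop, with the recess below it. I'll lower it in steps and watch the force.

Emit:
jog_arm(
  deltas=[0, 0, 0, -2, -0.5, -30, 0, 0, 0, 0, -2, -0.5, -48, 0, 0, 0, 0, -2, -0.5, -53, 0, 0, 0, 0, -2, -0.5, -56, 0, 0, 0, 0, -2, -0.5, -59, 0, 0, 0, 0, -2, -0.5, -59, 0, 0, 0, 0, -2, -0.5, -59, 0],
)

```text
clock: 6.05
position: [0.5099, -0.3054, 0.0447]
ee_rot: [-0.003, 0.752, 0.66, -0.001]
contact_force: [0.7, 0.5, -1.6]
width: 0.013
gripper_force: 59.0
```

Emit:
jog_arm(
  deltas=[0, 0, 0, 0, 0, -1, 0, 0, 0, 0, 0, 0, -2, 0, 0, 0, 0, 0, 0, -2.5, 0, 0, 0, 0, 0, 0, -2.5, 0],
)

```text
clock: 6.45
position: [0.51, -0.3054, 0.0438]
ee_rot: [-0.003, 0.752, 0.66, -0.001]
contact_force: [-4.0, 1.8, 11.5]
width: 0.0132
gripper_force: 60.8
```

Emit:
jog_arm(
  deltas=[0, 0, 0, 0, 0, -1, 0.4, 0, 0, 0, 0, 0, -1, 0.4, 0, 0, 0, 0, 0, -1, 0.4, 0, 0, 0, 0, 0, -1, 0.4, 0, 0, 0, 0, 0, 10, 0.4, 0, 0, 0, 0, 0, 30, 0.4, 0, 0, 0, 0, 0, 70, 0.6, 0, 0, 0, 0, 0, 120, 0.8, 0, 0, 0, 0, 0, 170, 0.8, 0, 0, 0, 0, 50, 195, 0.8, 0, 0, 0, 0, 100, 200, 0.8, 0, 0, 0, 0, 150, 200, 0.8, 0, 0, 0, 0, 200, 200, 0.8, 0, 0, 0, 0, 250, 200, 0.8, 0, 0, 0, 0, 300, 200, 0.8, 0, 0, 0, 0, 350, 200, 0.8],
)

```text
clock: 8.05
position: [0.5091, 0.0411, 0.2423]
ee_rot: [-0.004, 0.752, 0.66, -0.0]
contact_force: [1.3, -1.1, 0.1]
width: 0.0683
gripper_force: 0.0
```

Run:
```python
from h import *
t=grab('top','t4.png');s=grab('scene','s4.png')
o=np.zeros((400,800,3),np.uint8)
o[:400,:400]=cv2.resize(s[140:240,390:490],(400,400));o[:,400:]=cv2.resize(t[210:310,380:480],(400,400));cv2.imwrite('pics/a4.png',o)
# pin yaw choice: tool y along x with yaw ~ 11
goto(frame(11,0),np.array([.488,.259,.066+.023+.08]))
```

```text
rot [-0.44 -0.43 18.04] shift mm [-20.6 213.9 -73.2] F [-0.6 -0.5  0.5] w 0.0685 t 8.15
```

View pics/a4.png

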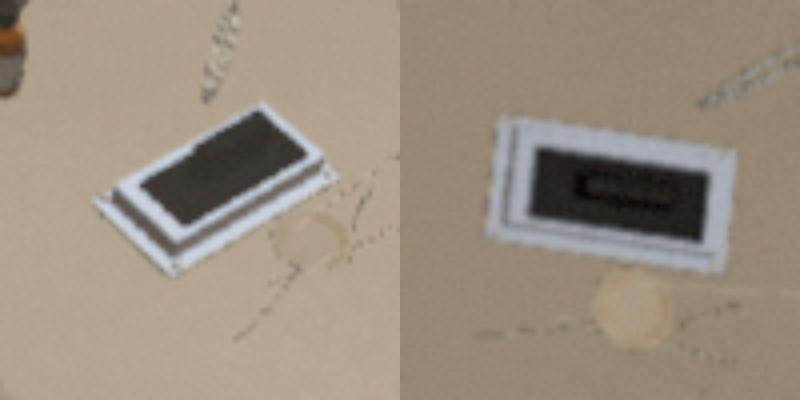

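The cap lies flat and level in the holder, rib up. Next I refine the position of the pin's top.

Run:
```python
from h import *
P={}
for n,f,(x,y,w,h) in(('top','t0.png',(185,238,45,45)),('scene','s0.png',(262,280,45,45))):
    im=cv2.imread('pics/'+f)[y:y+h,x:x+w];g=cv2.resize(cv2.cvtColor(im,cv2.COLOR_BGR2GRAY),None,fx=4,fy=4,interpolation=cv2.INTER_CUBIC)
    c=cv2.HoughCircles(g,cv2.HOUGH_GRADIENT,1,10,param1=80,param2=12,minRadius=18,maxRadius=30)
    print(n,[(round(x+(a+.5)/4-.5,1),round(y+(b+.5)/4-.5,1),round(r/4,1)) for a,b,r in c[0][:5]])
im=cv2.imread('pics/t0.png').astype(int).sum(2)//3
print(im[250:272:1,194:222])
im=cv2.imread('pics/s0.png').astype(int).sum(2)//3
print(im[288:304:1,270:294])
```

```text
top [(np.float32(205.2), np.float32(260.2), np.float32(7.4)), (np.float32(203.8), np.float32(258.0), np.float32(7.4)), (np.float32(199.0), np.float32(257.8), np.float32(6.2))]
scene [(np.float32(281.2), np.float32(306.2), np.float32(6.8)), (np.float32(281.2), np.float32(309.0), np.float32(7.4)), (np.float32(279.2), np.float32(295.8), np.float32(5.7))]
[[128 130 131 130 138 156 170 174 171 172 168 163 157 151 140 134 127 127
  125 126 123 131 134 141 145 148 148 145]
 [128 128 131 130 143 162 173 173 171 173 168 167 167 163 156 150 153 139
  127 122 120 122 122 126 131 134 143 150]
 [128 128 128 134 143 162 166 161 167 161 149 146 146 147 145 151 163 161
  153 146 135 128 127 124 125 126 130 136]
 [132 130 128 132 142 151 151 146 146 139 117 110 111 116 124 133 153 165
  169 167 159 152 147 140 129 121 122 126]
 [129 130 132 130 139 143 143 142 142 129 107  81  74  91  98 112 134 152
  169 172 170 169 167 160 137 108 108 115]
 [131 132 129 136 143 139 144 148 148 145 129  91  55  62  69  83 102 133
  166 175 175 174 169 166 133  91  82  93]
 [131 130 135 141 142 144 146 148 152 152 14
[... 2745 characters left out ...]
39 139 123 135 143 144 141 145 146 146 146 141 146 147 135 114 180
  183 179 141 139 138 142]
 [139 138 138 116 116 141 144 144 144 146 145 148 145 147 145  96  91 179
  184 182 157 142 139 140]
 [142 141 140 115  98 136 144 144 146 147 145 149 148 149 130  73  60 179
  183 180 178 141 141 142]
 [138 138 140 138  70  92 139 148 145 147 146 147 150 133  82  71  51 148
  183 182 183 160 140 142]
 [136 140 141 141  81  64  77 120 139 147 135 134  93  79  68  64  55 108
  180 180 182 164 142 143]
 [138 156 159 176 119  67  61  72  79  80  79  82  68  68  61  57  54 106
  179 185 184 181 164 177]
 [175 182 179 182 123  66  49  56  71  70  69  74  58  55  58  59  57  95
  166 180 182 182 172 146]]
```

Run:
```python
from h import *
a,b=[279.5,296.5],[200.6,257.9]
print(tri(a,b),onz('top',[b],.122),onz('scene',[a],.122))
# slot in scene image s4: dark pixels within plate
p0=np.array([.6165,-.0186,.085]);F=frame(10.95);n=F.apply([0,0,1])
im=cv2.imread('pics/s4.png')
q=proj('scene',[p0]+[p0+F.apply([sx*.0095,sy*.043,0]) for sx,sy in((1,1),(1,-1),(-1,-1),(-1,1))]);print(q.round(1).tolist())
x,y=q[0].astype(int);g=im.max(2)
cv2.polylines(im,[np.round(q[1:]).astype(np.int32)],True,(0,0,255),1)
o=cv2.resize(im[y-45:y+45,x-60:x+60],None,fx=4,fy=4,interpolation=cv2.INTER_NEAREST)
t=cv2.imread('pics/t4.png');q=proj('top',[p0+F.apply([sx*.0095,sy*.043,0]) for sx,sy in((1,1),(1,-1),(-1,-1),(-1,1))])
o2=cv2.resize(t[175:250,285:360],(300,300));cv2.imwrite('pics/a5.png',np.hstack([o[:300],o2]))
```

```text
(array([0.48847658, 0.26471484, 0.11888864]), np.float64(0.0016789040066580727)) [[0.48884422 0.2645166  0.122     ]] [[0.48615769 0.26512856 0.122     ]]
[[339.4, 200.3], [325.9, 208.5], [347.0, 187.2], [352.5, 192.4], [331.7, 214.0]]
```

View pics/a5.png

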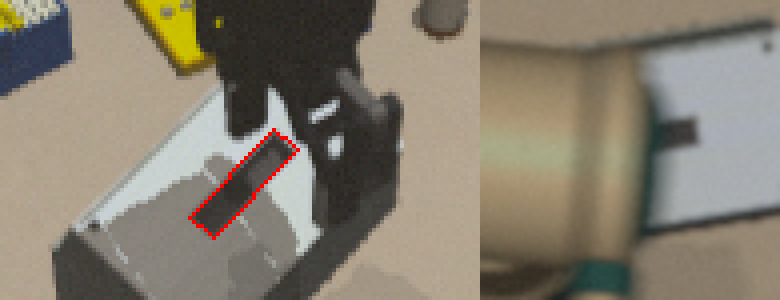

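The projected slot outline matches the real slot in the scene view to within about 1 px. The pin axis is at (0.488, 0.265).

Emit:
jog_arm(
  deltas=[-0.1, -0.1, 4.5, -5, 45, 0, 0.8, -0.2, -0.2, 9, -10, 90, 0, 0.8, -0.3, -0.3, 13.5, -15, 135, 0, 0.8, -0.4, -0.4, 18, -20, 180, 0, 0.8, -0.4, -0.4, 18, -21, 223.5, 0, 0.8, -0.4, -0.4, 18, -21, 223.5, -45, 0.8, -0.4, -0.4, 18, -21, 223.5, -90, 0.8, -0.4, -0.4, 18, -21, 223.5, -125, 0.8, -0.4, -0.4, 18, -21, 223.5, -153, 0.8, -0.4, -0.4, 18, -21, 223.5, -153, 0.8, -0.4, -0.4, 18, -21, 223.5, -153, 0.8],
)

```text
clock: 9.25
position: [0.4892, 0.2623, 0.0889]
ee_rot: [0.001, 0.639, 0.769, -0.001]
contact_force: [0.6, 0.5, 0.9]
width: 0.0686
gripper_force: 0.0
```

Emit:
jog_arm(
  deltas=[0, 0, 0, 0, 0, 0, 0.8, 0, 0, 0, 0, 0, 0, 0, 0, 0, 0, 0, 0, 0, 0, 0, 0, 0, 0, 0, 0, 0, 0, 0, 0, 0, 0, 0, 0, 0, 0, 0, 0, 0, 0, 0, 0, 0, 0, 0, 0, 0, 0, 0, 0, 0, 0, 0, 0, 0, 0, 0, 0, 0, 0, 0, 0],
  grip_force=90,
)

```text
clock: 10.15
position: [0.4888, 0.2628, 0.0895]
ee_rot: [0.001, 0.639, 0.769, -0.001]
contact_force: [-1.1, -1.4, 5.6]
width: 0.0241
gripper_force: 87.8
```

Emit:
jog_arm(
  deltas=[0, 0, 0, 0, 0, 10, 0, 0, 0, 0, 0, 0, 25, 0, 0, 0, 0, 0, 0, 45, 0, 0, 0, 0, 0, 0, 70, 0, 0, 0, 0, 0, 0, 110, 0, 0, 0, 0, 0, 0, 150, 0, 0, 0, 0, 0, 0, 150, 0],
)

```text
clock: 10.85
position: [0.4916, 0.264, 0.2448]
ee_rot: [0.004, 0.639, 0.769, 0.004]
contact_force: [0.7, 0.1, -1.0]
width: 0.0243
gripper_force: 88.4
```

```bash
cat >> h.py <<'E'
P0=np.array([.6165,-.0186,.085]);FP=frame(10.95)
DY=-.0015 # tcp offset from pin along local y
def local():
    s=manip.get_state();q=s['ee_rot'];v=FP.inv().apply(s['position']-P0)*1000
    f=FP.inv().apply(s['contact_force']);print('local tcp',v.round(1),'collar h',round(v[2]-23.5,1),'F',f.round(1),'t',s['clock'])
E
python3 - <<'E'
from h import *
goto(FP,P0+FP.apply([0,.029+DY,.1]))
local();print(FP.as_matrix().round(3))
im=grab('scene','s5.png')
print(proj('scene',[manip.get_state()['position']]))
x,y=proj('scene',[manip.get_state()['position']])[0].astype(int)
cv2.imwrite('pics/a6.png',cv2.resize(im[y-40:y+80,x-60:x+60],None,fx=4,fy=4))
E
```

```text
rot [  4.56 -23.9    0.39] shift mm [  78.2 -263.6  -69.2] F [ 0.7  0.1 -1. ] w 0.0243 t 10.85
local tcp [  5.  301.2 174. ] collar h 150.5 F [ 0.2 -0.  -1.2] t 10.85
[[ 0.89  -0.19  -0.415]
 [ 0.172  0.982 -0.08 ]
 [ 0.423  0.     0.906]]
[[272.93215005 262.10536352]]
```

View pics/a6.png

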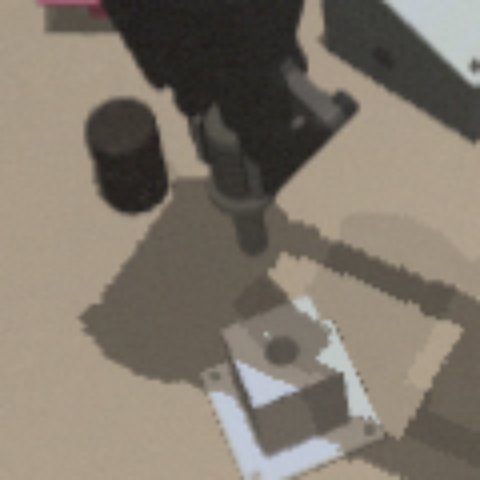

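The pin hangs straight in the gripper, clear of its stand, and the stand hole is visible at the crop's (282,350). I move to hover over the slot's +y end.

Emit:
jog_arm(
  deltas=[0.8, -4, 0, 12, -45, 0, 0, 1.6, -8, 0.1, 25, -90, 0, 0, 2.4, -12, 0.2, 38, -135, 0, 0, 3.2, -16, 0.3, 52, -180, 0, 0, 4, -20, 0.4, 65, -225, 0, 0, 4.6, -23.9, 0.4, 78, -263.5, 0, 0, 4.6, -23.9, 0.4, 78, -263.5, -35, 0, 4.6, -23.9, 0.4, 78, -263.5, -69, 0, 4.6, -23.9, 0.4, 78, -263.5, -69, 0, 4.6, -23.9, 0.4, 78, -263.5, -69, 0, 4.6, -23.9, 0.4, 78, -263.5, -69, 0],
)

```text
clock: 12.0
position: [0.5677, -0.0007, 0.1709]
ee_rot: [0.136, 0.622, 0.754, 0.163]
contact_force: [0.9, -0.3, -0.7]
width: 0.0241
gripper_force: 88.4
```

Run:
```python
from h import *
print('hole',onz('scene',[[282.5,309.5]],.066))
goto(FP,P0+FP.apply([0,.029+DY,.1]));local()
im=grab('scene','s6.png');x,y=342,190
cv2.imwrite('pics/a7.png',cv2.resize(im[130:240,285:405],None,fx=5,fy=5))
```

```text
hole [[0.48583954 0.26396402 0.066     ]]
rot [ 0.25 -0.51  0.01] shift mm [2.  1.  4.7] F [ 0.9 -0.3 -0.7] w 0.0241 t 12.0
local tcp [-4.  26.9 96.7] collar h 73.2 F [ 0.4 -0.4 -1. ] t 12.0
```

View pics/a7.png

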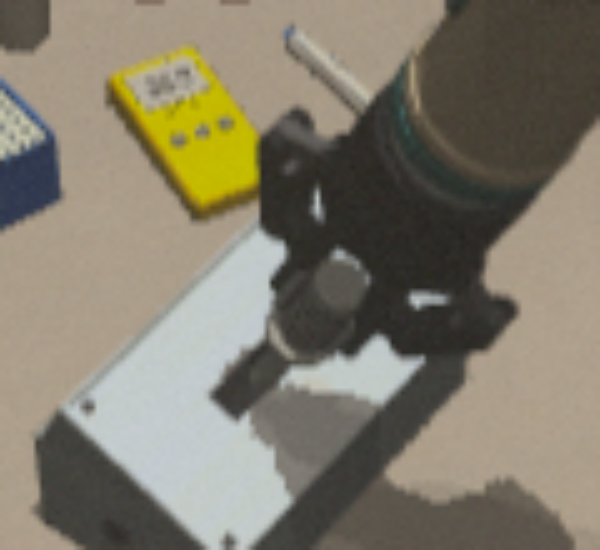

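The pin is tilted square to the plate and stands over the slot's +y part, with the slot's open end visible at crop (230,395). From here I go by state and force.

Emit:
jog_arm(
  deltas=[0.25, -0.5, 0, 2, 1, 4.7, 0, 0.25, -0.5, 0, 8.6, 2.3, -9.8, 0, 0.25, -0.5, 0, 8.6, 2.3, -9.8, 0, 0.25, -0.5, 0, 8.6, 2.3, -9.8, 0, 0.25, -0.5, 0, 8.6, 2.3, -9.8, 0],
)

```text
clock: 12.55
position: [0.5753, 0.0015, 0.1604]
ee_rot: [0.137, 0.622, 0.753, 0.167]
contact_force: [-0.4, 1.4, -1.6]
width: 0.0241
gripper_force: 88.5
```

Run:
```python
from h import *
goto(FP,P0+FP.apply([0,.029+DY,.084]));local()
goto(FP,P0+FP.apply([0,.029+DY,.070]))
```

```text
rot [-0.02 -0.1   0.03] shift mm [1.1 0.1 0.7] F [-0.4  1.4 -1.6] w 0.0241 t 12.55
local tcp [-1.3 27.6 83.8] collar h 60.3 F [-0.8  1.5 -1.3] t 12.55
rot [-0.02 -0.1   0.03] shift mm [  6.9   1.2 -12. ] F [-0.4  1.4 -1.6] w 0.0241 t 12.55
```

Emit:
jog_arm(
  deltas=[0, -0.1, 0, 1.1, 0.1, 0.7, 0, 0, -0.1, 0, 4, 0.6, -6, 0, 0, -0.1, 0, 7, 1.2, -12, 0, 0, -0.1, 0, 7, 1.2, -12, 0, 0, -0.1, 0, 7, 1.2, -12, 0],
)

```text
clock: 13.05
position: [0.5819, 0.0028, 0.1469]
ee_rot: [0.137, 0.622, 0.753, 0.166]
contact_force: [0.4, -0.2, -0.8]
width: 0.024
gripper_force: 88.5
```

Run:
```python
from h import *
local();goto(FP,P0+FP.apply([0,.029+DY,.0605]))
```

```text
local tcp [-1.  27.6 68.7] collar h 45.2 F [-0.  -0.3 -0.8] t 13.05
rot [-0.05 -0.14  0.04] shift mm [ 4.3  0.8 -7. ] F [ 0.4 -0.2 -0.8] w 0.024 t 13.05
```

Emit:
jog_arm(
  deltas=[0, -0.1, 0, 2.5, 0.5, -3, 0, 0, -0.1, 0, 4.3, 0.8, -7, 0, 0, -0.1, 0, 4.9, 0.9, -8.4, 0, 0, -0.1, 0, 5.3, 1, -9.3, 0, 0, -0.1, 0, 5.3, 1, -9.3, 0],
)

```text
clock: 13.55
position: [0.587, 0.0037, 0.1392]
ee_rot: [0.138, 0.621, 0.753, 0.167]
contact_force: [-5.8, -1.2, 8.1]
width: 0.0241
gripper_force: 90.1
```

Run:
```python
from h import *
local();goto(FP,P0+FP.apply([0,.029+DY,.0595]))
```

```text
local tcp [ 0.5 27.4 59.6] collar h 36.1 F [-1.9 -0.1  9.8] t 13.55
rot [-0.01  0.06 -0.  ] shift mm [-0.5 -0.  -0.3] F [-5.8 -1.2  8.1] w 0.0241 t 13.55
```

The tip is on the stage face: the collar is 36 mm off the plate with about 10 N. Now I drag along −y in short runs.

Emit:
jog_arm(
  deltas=[0, 0, 0, 0.7, -1.9, -0.6, 0, 0, 0, 0, 1.1, -3.9, -0.6, 0, 0, 0, 0, 1.4, -5.9, -0.6, 0, 0, 0, 0, 1.8, -7.9, -0.6, 0, 0, 0, 0, 1.8, -7.9, -0.6, 0],
)

```text
clock: 14.05
position: [0.5877, -0.0008, 0.139]
ee_rot: [0.135, 0.622, 0.753, 0.169]
contact_force: [-7.9, 10.1, 13.8]
width: 0.0241
gripper_force: 90.1
```

```bash
python3 -c "
from h import *
local()"
```

```text
local tcp [ 0.2 22.9 59.4] collar h 35.9 F [ 0.6 11.4 15. ] t 14.05
```

Emit:
jog_arm(
  deltas=[0, 0, 0, -0.2, -2, 0.8, 0, 0, 0, 0, 0.2, -4, 0.8, 0, 0, 0, 0, 0.6, -6, 0.8, 0, 0, 0, 0, 0.6, -6, 0.8, 0, 0, 0, 0, 0.6, -6, 0.8, 0],
)

```text
clock: 14.55
position: [0.5889, -0.0084, 0.139]
ee_rot: [0.136, 0.622, 0.753, 0.168]
contact_force: [-5.4, 5.7, 8.1]
width: 0.0244
gripper_force: 89.3
```

```bash
python3 -c "
from h import *
local();goto(FP,P0)"
```

```text
local tcp [ 0.1 15.3 59.6] collar h 36.1 F [-0.4  6.6  9.1] t 14.55
rot [-0.26 -0.05  0.03] shift mm [ 27.6 -10.2 -54. ] F [-5.4  5.7  8.1] w 0.0244 t 14.55
```

Emit:
jog_arm(
  deltas=[0, 0, 0, 0.4, -2, 0, 0, 0, 0, 0, 0.8, -4, 0, 0, 0, 0, 0, 1.2, -6, 0, 0, 0, 0, 0, 1.4, -7, 0, 0, 0, 0, 0, 1.4, -7, 0, 0],
)

```text
clock: 15.05
position: [0.5899, -0.015, 0.1388]
ee_rot: [0.135, 0.622, 0.753, 0.168]
contact_force: [-6.5, 7.8, 9.5]
width: 0.0244
gripper_force: 89.3
```

```bash
python3 -c "
from h import *
local()"
```

```text
local tcp [-0.3  8.6 59.6] collar h 36.1 F [-0.4  8.9 10.6] t 15.05
```

Emit:
jog_arm(
  deltas=[0, 0, 0, 0.5, -2, 0.2, 0, 0, 0, 0, 0.9, -4, 0.2, 0, 0, 0, 0, 1.3, -6, 0.2, 0, 0, 0, 0, 1.5, -7, 0.2, 0, 0, 0, 0, 1.5, -7, 0.2, 0],
)

```text
clock: 15.55
position: [0.5913, -0.0223, 0.1388]
ee_rot: [0.136, 0.622, 0.753, 0.168]
contact_force: [-6.4, 5.4, 9.0]
width: 0.0241
gripper_force: 89.3
```

```bash
python3 -c "
from h import *
local()"
```

```text
local tcp [-0.3  1.1 59.5] collar h 36.0 F [-1.   6.6 10.3] t 15.55
```

Emit:
jog_arm(
  deltas=[0, 0, 0, 0.5, -2, 0.2, 0, 0, 0, 0, 0.9, -4, 0.2, 0, 0, 0, 0, 1.3, -6, 0.2, 0, 0, 0, 0, 1.5, -7, 0.2, 0, 0, 0, 0, 1.5, -7, 0.2, 0],
)

```text
clock: 16.05
position: [0.5944, -0.0319, 0.1385]
ee_rot: [0.138, 0.622, 0.753, 0.167]
contact_force: [-0.8, 0.3, -1.6]
width: 0.0242
gripper_force: 89.0
```

```bash
python3 -c "
from h import *
local()"
```

```text
local tcp [ 0.7 -8.8 58.7] collar h 35.2 F [-1.3  0.4 -1.1] t 16.05
```

The contact force vanished at y ≈ −8.8, so the tip is over the hole. I push in gently.

Emit:
jog_arm(
  deltas=[0, 0, 0, 0.8, 0.2, -1.8, 0, 0, 0, 0, 1.6, 0.3, -3.6, 0, 0, 0, 0, 1.6, 0.3, -3.6, 0, 0, 0, 0, 1.6, 0.3, -3.6, 0],
)

```text
clock: 16.45
position: [0.5957, -0.0309, 0.135]
ee_rot: [0.138, 0.622, 0.753, 0.167]
contact_force: [0.3, -0.5, -0.9]
width: 0.024
gripper_force: 89.0
```

```bash
python3 -c "
from h import *
local()"
```

```text
local tcp [ 0.5 -8.1 54.9] collar h 31.4 F [-0.2 -0.6 -0.9] t 16.45
```

Emit:
jog_arm(
  deltas=[0, 0, 0, 0.8, 0.1, -1.8, 0, 0, 0, 0, 1.6, 0.2, -3.6, 0, 0, 0, 0, 2.4, 0.3, -5.4, 0, 0, 0, 0, 2.4, 0.3, -5.4, 0, 0, 0, 0, 2.4, 0.3, -5.4, 0],
)

```text
clock: 16.95
position: [0.5981, -0.0306, 0.1297]
ee_rot: [0.138, 0.622, 0.753, 0.167]
contact_force: [0.2, 0.5, -1.1]
width: 0.0243
gripper_force: 89.0
```

```bash
python3 -c "
from h import *
local();goto(FP,P0)"
```

```text
local tcp [ 0.5 -8.3 49.1] collar h 25.6 F [-0.2  0.4 -1.2] t 16.95
rot [-0.04  0.02  0.04] shift mm [ 18.4  12.  -44.7] F [ 0.2  0.5 -1.1] w 0.0243 t 16.95
```

Emit:
jog_arm(
  deltas=[0, 0, 0, 1.2, 0.3, -2.7, 0, 0, 0, 0, 2.5, 0.5, -5.4, 0, 0, 0, 0, 3.7, 0.7, -8.2, 0, 0, 0, 0, 5, 1, -10.9, 0, 0, 0, 0, 6.6, 1.3, -14.5, 0, 0, 0, 0, 8.3, 1.6, -18.1, 0, 0, 0, 0, 9.3, 1.8, -20.4, 0, 0, 0, 0, 9.3, 1.8, -20.4, 0, 0, 0, 0, 9.3, 1.8, -20.4, 0],
)

```text
clock: 17.85
position: [0.6075, -0.0288, 0.1093]
ee_rot: [0.138, 0.622, 0.753, 0.167]
contact_force: [-0.1, -0.5, -0.6]
width: 0.024
gripper_force: 89.0
```

```bash
python3 -c "
from h import *
local();goto(FP,P0)"
```

```text
local tcp [ 0.5 -8.3 26.6] collar h 3.1 F [-0.4 -0.4 -0.4] t 17.85
rot [-0.04  0.02  0.04] shift mm [  9.   10.2 -24.3] F [-0.1 -0.5 -0.6] w 0.024 t 17.85
```

Emit:
jog_arm(
  deltas=[0, 0, 0, 0.8, 0.2, -1.8, 0, 0, 0, 0, 1.4, 0.3, -3, 0, 0, 0, 0, 2, 0.4, -4.4, 0, 0, 0, 0, 2, 0.4, -4.4, 0, 0, 0, 0, 2, 0.4, -4.4, 0],
)

```text
clock: 18.35
position: [0.6089, -0.0285, 0.1068]
ee_rot: [0.138, 0.621, 0.753, 0.168]
contact_force: [-9.6, -1.6, 13.4]
width: 0.0242
gripper_force: 91.0
```

```bash
python3 -c "
from h import *
local();goto(FP,P0)"
```

```text
local tcp [ 0.7 -8.3 23.7] collar h 0.2 F [-3.2  0.3 16.2] t 18.35
rot [-0.   0.1  0. ] shift mm [  7.6   9.9 -21.8] F [-9.6 -1.6 13.4] w 0.0242 t 18.35
```

The collar rests on the plate (0.2 mm, 16 N). I let go and back out along the plate's normal.

Emit:
jog_arm(
  deltas=[0, 0, 0, 0, 0, 0, 0.7, 0, 0, 0, 0, 0, 0, 0.7, 0, 0, 0, 0, 0, 0, 0.7, 0, 0, 0, 0, 0, 0, 0.7, 0, 0, 0, 0, 0, 0, 0.7, 0, 0, 0, -8, -1.6, 18, 0.7, 0, 0, 0, -20, -4, 45, 0.7, 0, 0, 0, -40, -8, 90, 0.7, 0, 0, 0, -60, -12, 130, 0.7, 0, 0, 0, -110, -12, 150, 0.7, 0, 0, 0, -160, -12, 160, 0.7, 0, 0, 0, -200, -12, 160, 0.7, 0, 0, 0, -200, -12, 160, 0.7],
)

```text
clock: 19.65
position: [0.4045, -0.0391, 0.2645]
ee_rot: [0.137, 0.622, 0.753, 0.167]
contact_force: [0.7, 0.5, -0.6]
width: 0.0597
gripper_force: 0.0
```

Run:
```python
from h import *
t=grab('top','t9.png');s=grab('scene','s9.png')
# expected handle top (56 mm above plate) for home pin; check brightness patch centroid against neighbourhood
c=P0+FP.apply([0,-.0073,.056]);print(proj('scene',[c]),proj('top',[c]))
x,y=proj('scene',[c])[0].astype(int)
print(s[y-14:y+20:2,x-14:x+15].astype(int).sum(2)//3)
# bottle, case and cap changed since start?
for f,im in(('t0.png',t),('s0.png',s)):
    n='top' if f[0]=='t' else 'scene'; a=cv2.imread('pics/'+f)
    for nm,p in(('bottle',(.679,-.2726,.04)),('case',(.662,.245,.035))):
        u,v=proj(n,[p])[0].astype(int);print(n,nm,np.abs(a[v-12:v+12,u-12:u+12].astype(int)-im[v-12:v+12,u-12:u+12]).mean().round(1))
a=cv2.imread('pics/s4.png');print('cap',np.abs(a[160:215,405:475].astype(int)-s[160:215,405:475]).mean())
print(manip.get_state()['width'])
```

```text
[[349.34240567 189.0036493 ]] [[326.86772118 215.46049207]]
[[140 151 181 190 191 189 189 190 192 189 189 190 188 188 189 189 189 188
  188 189 189 189 189 188 188 188 188 187 176]
 [181 190 190 187 188 189 188 190 187 190 189 189 187 188 188 189 189 190
  192 191 189 189 188 188 187 188 189 192 190]
 [191 192 190 190 190 192 189 190 188 185 189 187 190 187 192 190 192 192
  190 189 188 188 185 188 189 189 188 191 192]
 [189 190 189 192 189 191 190 190 187 191 188 190 189 191 190 190 190 188
  185 187 188 187 188 191 189 192 191 190 190]
 [188 189 189 189 189 190 189 187 190 188 190 189 191 188 189 188 188 186
  188 189 190 192 190 192 190 192 190 188 191]
 [190 190 189 186 189 189 190 188 191 190 173 168 156 154 153 163 172 181
  188 190 189 190 192 189 187 190 188 187 187]
 [187 189 189 188 189 188 189 187 172 120 150 149 150 147 147 146 147 147
  170 192 190 192 189 192 190 187 189 185 189]
 [189 188 189 188 191 192 188 134  72 103 153 151 148 148 145 147 145 145
  143 170 190 191 190 189 191 188 189 188 191]
 [188 191 191 191 180 159  90  81  75  75 124 154 146 148 146 147 148 14
[... 419 characters left out ...]
34 147  92  67  63  60  60  57  58  56  54  59  85 113 179 184 188
  191 188 187 189 187 188 189 188 189 189 188]
 [ 59  72 110 142 119  73  63  58  61  60  64  78  86 102 103 112 181 180
  183 188 188 189 189 189 189 191 187 187 190]
 [ 65  66  63  69  91 118  96  95  81  82  85  89  97 101 103 112 182 180
  180 182 186 188 188 188 190 191 191 187 189]
 [ 56  60  60  61  65  95 149 149 145  99 103 103 104 104 104 111 179 181
  182 182 184 188 188 186 189 190 185 185 187]
 [ 80  72  64  80 151 188 187 188 186 183 158 159 149 150 181 180 180 181
  179 185 187 189 190 187 186 188 187 189 187]]
top bottle 2.5
top case 3.0
scene bottle 5.4
scene case 5.0
cap 64.97584415584416
0.05967750954101053
```

Run:
```python
from h import *
a,b=[cv2.imread('pics/'+f)[235:285,395:470].astype(int) for f in('t4.png','t9.png')]
d=np.abs(a-b).mean();print(d,(b.max(2)<60).sum(),(a.max(2)<60).sum())
if d<12: print(manip.sign_off())
```

```text
2.617511111111111 671 668
the job is handed in; nothing more can be done
None
```

I handed the job in at about 20 s. The cap is seated in the holder, rib up, and the pin is home with its collar on the plate and released. The bottle and lens case look unmoved, but no verdict came back.

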